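Stack the fragile glass case on the parts column

ROBOT

A 7-joint arm with a two-finger parallel gripper is mounted at the origin on the work surface. World frame = base frame: x ahead of the robot, y to its left, z up, the work surface at z = 0. Lengths are in m, angles in rad, forces in N, time in s.
With the tool pointing down it reaches from about 0.4 to 0.85 m from the base axis. Payload 10.4 kg.
Tool frame: the origin (TCP) lies at the very end of the fingers, on their centre line; the grasp point (between the pads) lies 19 mm behind it (manip.grip_point_offset is the distance from the TCP to the grasp point, in m); z points along the fingers, y is the line along which they close (so a half turn about z gives the same grasp; the last joint's range is limited). The gripper opens to 85 mm and grips with 20 to 120 N. Pads are 22 mm wide; open, the fingers measure 114 mm over their backs; the gripper's body (76 mm by 85 mm) begins 54 mm behind the grasp point. The pads swing forward as they close: fully open they stand 13 mm farther back than shut.
Start: joints at [1.23, 0.332, -0.065, 1.46, 0.022, 1.35, -0.088], TCP at [0.195, -0.594, 0.231] pointing down, gripper open.
Joint ranges: [-2.6, 2.6], [-0.5, 2.12], [-1.47, 1.34], [0.16, 2.42], [-1.27, 4.41], [0.06, 2.06], [-2.6, 2.6]. Speed limits (rad/s): [2.22, 2.22, 2.79, 2.79, 3.14, 3.14, 3.14].

INTERFACE

Orientations are given as a unit quaternion [x, y, z, w].
In Python, from workcell import manip gives the robot as it stands. The module is installed in compiled form; this text tells all that it offers.
- The arm moves only by the tool step_arm, never from a script. Its argument "moves" is a list of rows, each a list of 7 numbers: the closure, from 0 (fully open) to 1 (shut), then the shift along the world's x, y, z in mm, then the turn, a rotation vector about the world's x, y, z in rad. In form: [[grip, tx, ty, tz, ax, ay, az], ...]. A call has 1 to 10 rows; each row is the pose to reach, as a shift and turn from the pose commanded when the call began; what a row does not reach only later rows make up. A row lasts 1/10 s, in which the tool goes at most 50 mm and 8.59 degrees, less where a joint would pass 70% of its speed; a pose out of reach is approached as far as the arm can. A call with a gripper value outside its range is refused whole. The fingers move at their own pace and stop on an object; "grip_force" is the grip in N (left out, the last holds). Time passes only in rows, so rows that repeat a pose let the fingers close. It gives the time, the measured TCP pose, the force, the opening and the grip force at its end, in the units of the state.
- manip.get_obs(): the state, without advancing time (a new reading comes with each control period).
- manip.camera(name): name is "scene" or "top"; returns a dict with "image" (480x640x3 uint8, blue, green, red), "K" (3x3 intrinsics, pixels), "dist_coeffs" ([k1, k2, p1, p2, k3] as OpenCV has them; the pictures are not rectified), "rvec" (rotation vector, rad) and "tvec" (3), from world to camera coordinates, as OpenCV has them. Camera axes: x right, y down, z forward; pixel columns grow to the right and rows downward; lengths in m; the calibration is good to about 2 mm. A picture is of the moment at which its call begins. There is no depth.
- manip.hand_in(): hands the job in; it is judged then, once.
The state is a dict: "clock": time; "joint_pos": joint angles; "joint_velocities": joint speeds; "tau": joint torques, N m; "position": TCP position; "ee_rot": TCP orientation; "ft_force": force on the tool from outside, world axes, zero at the start; "torque": the same for the moment, N m; "grip_width": opening from 0.0 (shut) to 1.0 (fully open); "grasp_force": force on a finger pad.
Only numpy, scipy, OpenCV 4.12 (cv2) and the standard library are available. Lean on these libraries where they do the work, as an engineer would, in place of code of your own. Each camera call takes 0.05 s, during which the arm holds its last target. There are 200 camera calls.

TASK

Move the orange case from the grey tray onto the top of the column of black cases in the blue rack, square and flat on the case below, first setting it down on the green mat and letting go of it there to change your grip (the tray lets you take it only by its ends, the rack only by its long sides). It holds thin cover glass: grip it lightly, under 40 N, and set it down softly, without dropping it or pressing it. Leave the column as it stands and do not disturb the phone, the jar or the screwdriver.

Things in the scene. Friction and masses are not known exactly. Their poses are not given: they have to be found in the camera images.
- glass_case: The closed orange case with a white lid, 64 mm long (its x) by 50 mm wide (its y) by 28 mm high, about 0.15 to 0.27 kg, lying flat in the tray. Origin: centre of its underside; z up. It breaks when a finger squeezes it with more than about 40 N, or when it hits or is pressed on the column, rack or mat with more than about 45 N, or falls 5 mm.
- case_top: The upper of the two closed black cases in the rack, same size and shape as the orange one, loose. Origin: centre of its underside, z up, x along its length; its lid is 28 mm above the origin.
- case_low: The lower black case, same size, loose, standing on the rack's base under the upper one. Origin: centre of its underside.
- tray: Fixed grey tray, 76 (x) by 64 (y) mm; origin: centre of its underside. Floor 4 mm thick. Two walls along x, 40 mm high, 4 mm thick, 56 mm apart inside, stand beside the case's long sides. The ends (+x, -x) have only lips 3 mm thick, 10 mm high over the bench, 70 mm apart inside: fingers take the case by its ends above them. The case's length lies along the tray's x.
- rack: Fixed blue rack, base 100 (x) by 60 (y) by 6 mm; origin: centre of its underside. Two cheeks 44 mm wide (y), 4 mm thick, at x = -38 and +38 mm (72 mm apart inside), go up to 100 mm over the bench, then flare outwards to 110 mm. Open on the +y and -y sides. Cases lie in it with their length along its x; the top of the third will be 90 mm over the bench.
- mat: Fixed flat green mat, 140 by 140 mm, 3 mm thick, between tray and rack. Origin: centre of its underside.
- phone: A dark phone lying flat, 72 (x) by 148 (y) by 9 mm. Bystander. Origin: centre of its underside.
- jar: A small closed screw jar with a blue cap, 48 mm across, 50 mm high. Bystander. Origin: centre of its underside.
- screwdriver: A screwdriver with a yellow handle, 160 mm long along its x, lying on the bench. Bystander. Origin: under its middle.

How it is judged:
On the way:
1. the orange case lies flat on the green mat, let go of (x of glass_case in the frame of mat between -0.07 and 0.07 m and y of glass_case in the frame of mat between -0.07 and 0.07 m and z of glass_case in the frame of mat below 0.006 m and angle between glass_case's own z axis and vertical below 0.06 rad and contact force between glass_case and the fingers below 0.05 N), for 0.1 s.
At the end, for the whole second after the job is handed in: The orange case lies flat and the right way up (within 0.05 rad) on the upper black case, its centre within 6 mm of that case's centre seen from above, its length along that case's length within 0.1 rad, at rest and released; both black cases are within 8 mm of where they started (horizontal distance between glass_case and case_top below 0.006 m and angle between the x axis of glass_case and the x axis of case_top, either way round below 0.1 rad and angle between each of glass_case, case_top's own z axis and vertical below 0.05 rad and z of glass_case in the frame of case_top between 0.025 and 0.031 m and distance of each of case_top, case_low from where it was at the start of the episode below 0.008 m and linear speed of glass_case below 0.01 m/s and contact force between glass_case and the fingers below 0.05 N); the robot touches nothing.
It fails at once if the orange case is gripped too hard (a finger force over about 40 N) (contact force between glass_case and the fingers above 105 N).
It fails at once if the orange case hits or is pressed on the column, rack or mat with more than 45 N (contact force between glass_case and case_top above 45 N or contact force between glass_case and rack above 45 N or contact force between glass_case and mat above 45 N).
It fails at once if the orange case is dropped: it moves faster than 0.3 m/s with no finger on it (a fall of some 5 mm) (contact force between glass_case and the fingers below 0.5 N and linear speed of glass_case above 0.3 m/s).
It fails at once if the phone, jar or screwdriver is disturbed (moved more than 20 mm) (distance of any of phone, jar, screwdriver from where it was at the start of the episode above 0.02 m).
It also fails if it takes over 58 s, if anything falls off the work surface, if the arm or the gripper's body presses on something with over 40 N, if the wrist force passes 120 N, or if a joint passes its speed limit or range.

## Working session

There is one attempt and no reset: what is moved stays moved. The work goes in short steps, Python scripts to look and compute and a tool call to move; the robot and the scene stay as the last step left them, time stands still between calls to the robot, and variables do not carry over. Pictures are saved under pics/ and viewed, at most 10 in all, crops included, and the job is handed in when it is done.

Besides the shell and the picture viewer there is one more tool, called as name([rows], argument=value, ...), one row to a line, values as JSON. step_arm: Moves the arm, as the interface text tells. Its arguments: {"type":"object","properties":{"moves":{"type":"array","items":{"type":"array","items":{"type":"number"}}},"grip_force":{"type":"number"}},"required":["moves"]}

```bash
mkdir -p pics; python3 - <<'E'
from workcell import manip
import cv2,pickle
d={}
for n in("scene","top"):
    c=manip.camera(n);d[n]=c;cv2.imwrite(f"pics/{n}0.png",c["image"])
    print(n,c["K"],c["dist_coeffs"],c["rvec"],c["tvec"])
pickle.dump(d,open("cams.pkl","wb"))
print(manip.get_obs(),manip.grip_point_offset)
E
```

```text
scene [[482.26416616   0.         321.59082746]
 [  0.         482.26416616 236.11720281]
 [  0.           0.           1.        ]] [-0.13215283  0.          0.          0.          0.        ] [ 2.38725323  0.66746649 -0.25990336] [-0.50336977 -0.19740082  0.9638798 ]
top [[517.90527777   0.         310.18718496]
 [  0.         517.90527777 237.80338629]
 [  0.           0.           1.        ]] [-0.06045219  0.          0.          0.          0.        ] [ 2.16329941 -2.2278869   0.0491332 ] [0.02814512 0.57111415 1.0510088 ]
{'clock': 0.1, 'joint_pos': array([ 1.23041386,  0.33282064, -0.06469488,  1.46085525,  0.02158132,
        1.34990646, -0.08850328]), 'joint_velocities': array([ 3.11562378e-04, -2.59100633e-03,  1.11199720e-04, -1.96453361e-03,
       -1.33568260e-04,  2.79456101e-04,  1.93176202e-05]), 'tau': array([ 2.02271869e-03, -6.26746845e+01,  4.95902379e-02, -3.92428243e+01,
        1.65413803e-02,  7.02203761e-03, -8.21506455e-05]), 'position': array([ 0.19518215, -0.59338517,  0.230589  ]), 'ee_rot': array([ 9.87402567e-01,  1.58226900e-01, -1.23161809e-04, -6.35785123e-04]), 'ft_force': array([ 0.34959539, -0.01552947,  0.15911549]), 'torque': array([ 0.0027374 ,  0.01211565, -0.01882125]), 'grasp_force': 0.0, 'grip_width': 1.007011320801532} 0.0187
```

View pics/top0.png

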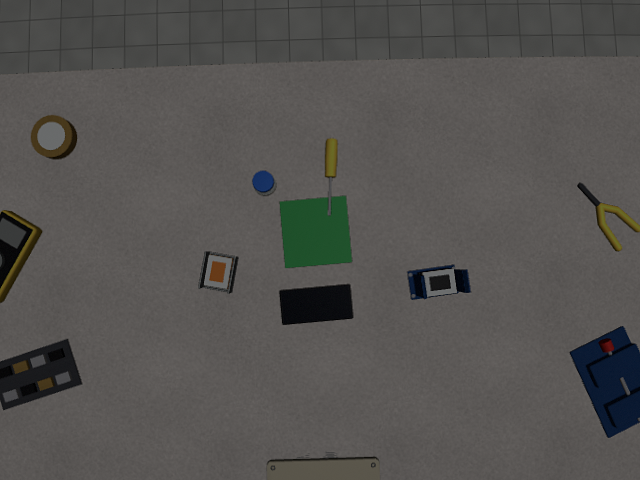

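View pics/scene0.png

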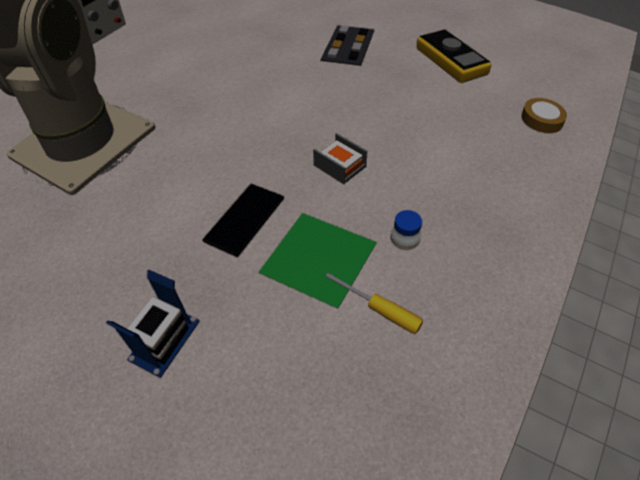

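```bash
python3 - <<'E'
import cv2,pickle,numpy as np
d=pickle.load(open("cams.pkl","rb"))
T,S=d["top"]["image"],d["scene"]["image"]
def crop(I,u,v,w=70,h=52):
    return cv2.convertScaleAbs(cv2.resize(I[v:v+h,u:u+w],(400,297),interpolation=cv2.INTER_CUBIC),alpha=1.6)
o=np.vstack([np.hstack([crop(T,185,245),crop(S,306,130)]),np.hstack([crop(T,404,255),crop(S,105,270,140,104)])])
cv2.imwrite("pics/crops.png",o)
def ray(c,u,v,z):
    R=cv2.Rodrigues(c["rvec"])[0];t=c["tvec"].reshape(3)
    p=cv2.undistortPoints(np.array([[[u,v]]],float),c["K"],c["dist_coeffs"])[0,0]
    dd=R.T@np.array([*p,1]);o=-R.T@t
    return (o+dd*(z-o[2])/dd[2])[:2].round(4)
for n,u,v,z in[("case",218.5,271.5,.032),("rack",440,283,.062),("mat",280,201,.003),("mat",347,196,.003),("mat",352,263,.003),("mat",285,267,.003),("phone",316,304,.009),("tip",329,213,.005),("jar",263,181,.05)]:
    print(n,ray(d["top"],u,v,z))
for n,u,v,z in[("case",342,153,.032),("rack",152,320,.062),("mat",307,214,.003),("mat",376,241,.003),("mat",339,304,.003),("mat",261,270,.003)]: print("S",n,ray(d["scene"],u,v,z))
E
```

```text
case [0.5082 0.1984]
rack [ 0.4732 -0.2406]
mat [0.6508 0.072 ]
mat [ 0.6572 -0.0679]
mat [ 0.5174 -0.0737]
mat [0.5132 0.0653]
phone [0.4355 0.0034]
tip [ 0.6225 -0.0292]
jar [0.6864 0.1022]
S case [0.5097 0.2041]
S rack [ 0.4743 -0.2385]
S mat [0.5203 0.0678]
S mat [0.6481 0.0758]
S mat [ 0.6563 -0.057 ]
S mat [ 0.5215 -0.0667]
```

View pics/crops.png

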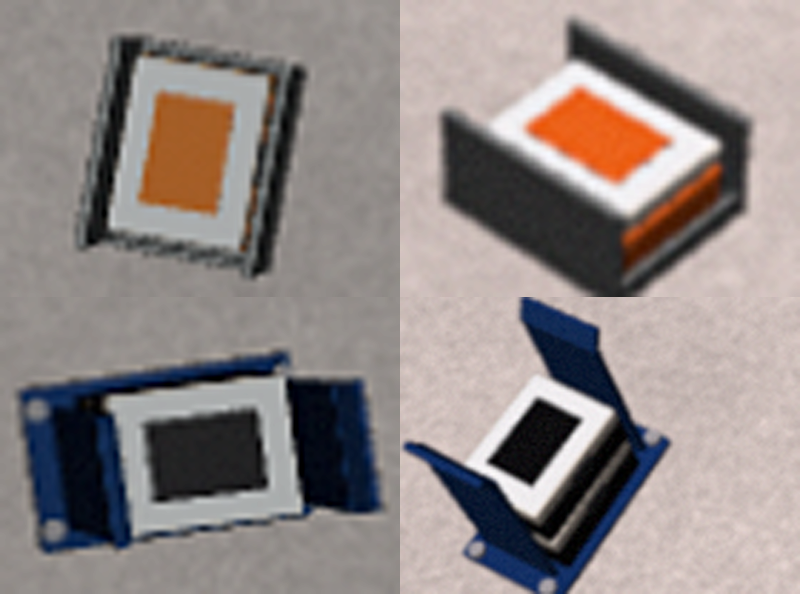

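```bash
cat > h.py <<'E'
import cv2,numpy as np
def ray(c,uv,z):
    R=cv2.Rodrigues(c["rvec"])[0];t=c["tvec"].reshape(3)
    p=cv2.undistortPoints(np.asarray(uv,float).reshape(-1,1,2),c["K"],c["dist_coeffs"])[:,0]
    dd=np.c_[p,np.ones(len(p))]@R;o=-R.T@t
    return (o+dd*((z-o[2])/dd[:,2])[:,None])[:,:2]
def proj(c,P): return cv2.projectPoints(np.asarray(P,float),c["rvec"],c["tvec"],c["K"],c["dist_coeffs"])[0][:,0]
def lid(c,u,v,w,h,z,thr):
    "min-area rectangles of white lid (hull) and of its label, on plane z"
    I=cv2.resize(c["image"][v:v+h,u:u+w],None,fx=8,fy=8,interpolation=cv2.INTER_CUBIC)
    m=(I.min(2)>thr).astype(np.uint8)
    cs,hi=cv2.findContours(m,cv2.RETR_CCOMP,cv2.CHAIN_APPROX_NONE)
    i=max((k for k in range(len(cs)) if hi[0][k][3]<0),key=lambda k:cv2.contourArea(cs[k]))
    ch=[k for k in range(len(cs)) if hi[0][k][3]==i];j=max(ch,key=lambda k:cv2.contourArea(cs[k]))
    out=[]
    for k in(i,j):
        q=ray(c,(cs[k][:,0]+.5)/8-.5+[u,v],z)
        (x,y),(a,b),ang=cv2.minAreaRect((q*1000).astype(np.float32))
        if a<b: a,b,ang=b,a,ang+90
        ang=(ang+90)%180-90
        out.append(np.round([x,y,a,b,ang],1))
    return out
E
python3 - <<'E'
import pickle;from h import *
d=pickle.load(open("cams.pkl","rb"))
for n,b in[("top",[(185,245,70,52,.032),(404,255,70,52,.062)]),("scene",[(306,130,70,52,.032),(105,270,100,84,.062)])]:
    for q in b:
        I=d[n]["image"][q[1]:q[1]+q[3],q[0]:q[0]+q[2]].min(2);print(n,np.percentile(I,[50,90,99]))
        for t in(-60,-45): print(lid(d[n],*q,float(np.percentile(I,99))+t))
E
```

```text
top [ 86.  102.1 108. ]
[array([510.3, 196.7, 142.3, 104.9,  88.5]), array([508.4, 201.1,  39.7,  28.2, -11.5])]
[array([510.3, 196.7, 142.3, 104.9,  88.5]), array([507.2, 199.9,  78.8,  72.1, -11.8])]
top [ 86. 103. 110.]
[array([ 478.3, -238.2,  138.6,  101.8,   88.1]), array([ 475.2, -225.5,   95.3,   59.6,  -83.8])]
[array([ 478.3, -238.2,  138.6,  101.8,   88.1]), array([ 475.4, -225.3,   96.6,   60.9,  -83.9])]
scene [114. 121. 151.]
[array([509.2, 200.5, 141.5, 133.6, -59.5]), array([507. , 202.1,  41.2,  29.4, -11. ])]
[array([509.2, 200.5, 141.5, 133.6, -59.5]), array([506.9, 202.1,  42.1,  30.3, -11.1])]
scene [113. 121. 150.]
[array([ 442.6, -227.8,  145.4,  102.2,  -43. ]), array([ 473.8, -238.7,   40.3,   28.7,  -84.6])]
[array([ 442.4, -228. ,  145.2,  101.7,  -43. ]), array([ 473.8, -238.7,   40.9,   29.4,  -84.5])]
```

step_arm([
  [0,305,345,0,0,0,0.6],
  [0,305,345,0,0,0,0.6],
  [0,305,345,0,0,0,0.6],
  [0,305,345,0,0,0,1.056],
  [0,305,345,0,0,0,1.056],
  [0,305,345,0,0,0,1.056],
  [0,305,345,0,0,0,1.056],
  [0,305,345,0,0,0,1.056],
  [0,305,345,0,0,0,1.056],
  [0,305,345,0,0,0,1.056],
], grip_force=25)

```text
clock: 1.1
position: [0.5037, -0.2424, 0.2312]
ee_rot: [0.771, 0.637, 0.001, -0.001]
ft_force: [0.3, -0.1, -0.3]
grip_width: 0.999
grasp_force: 0.0
```

step_arm([
  [0,7.5,450,-80,0,0,0],
  [0,7.5,450,-80,0,0,0],
  [0,7.5,450,-80,0,0,0],
  [0,7.5,450,-80,0,0,0],
  [0,7.5,450,-80,0,0,0],
  [0,7.5,450,-80,0,0,0],
  [0,7.5,450,-80,0,0,0],
  [0,7.5,450,-80,0,0,0],
  [0,7.5,450,-80,0,0,0],
  [0,7.5,450,-80,0,0,0],
])

```text
clock: 2.1
position: [0.5056, 0.2076, 0.1504]
ee_rot: [0.771, 0.637, 0.0, -0.002]
ft_force: [0.3, -0.4, -0.2]
grip_width: 1.0
grasp_force: 0.0
```

step_arm([
  [0,0,0,0,0,0,0],
  [0,0,0,-30,0,0,0],
  [0,0,0,-60,0,0,0],
  [0,0,0,-80,0,0,0],
  [0,0,0,-80,0,0,0],
  [0,0,0,-80,0,0,0],
])

```text
clock: 2.7
position: [0.5084, 0.1999, 0.0719]
ee_rot: [0.774, 0.633, -0.0, 0.0]
ft_force: [0.7, 0.2, 0.7]
grip_width: 0.995
grasp_force: 0.0
```

```bash
python3 - <<'E'
from h import *
from workcell import manip
from scipy.spatial.transform import Rotation as R
o=manip.get_obs();p=o["position"];M=R.from_quat(o["ee_rot"]).as_matrix();print(p,M.round(4).tolist(),o["joint_pos"].round(2))
out=[]
for n,z in(("top",5),("scene",5)):
    c=manip.camera(n);u,v=proj(c,[[.508,.201,.05]])[0].astype(int)
    I=c["image"].copy()
    cr=I[max(v-30,0):v+30,u-40:u+40];out.append(cv2.convertScaleAbs(cv2.resize(cr,(400,300),interpolation=cv2.INTER_CUBIC),alpha=1.6))
    print(n,u,v)
cv2.imwrite("pics/over.png",np.hstack(out))
E
```

```text
[0.50837988 0.19994433 0.07192439] [[0.1975, 0.9803, 0.0002], [0.9803, -0.1975, -0.0004], [-0.0004, 0.0002, -1.0]] [ 0.16  0.41 -0.74  1.82  0.32  1.04 -0.89]
top 215 271
scene 340 146
```

View pics/over.png

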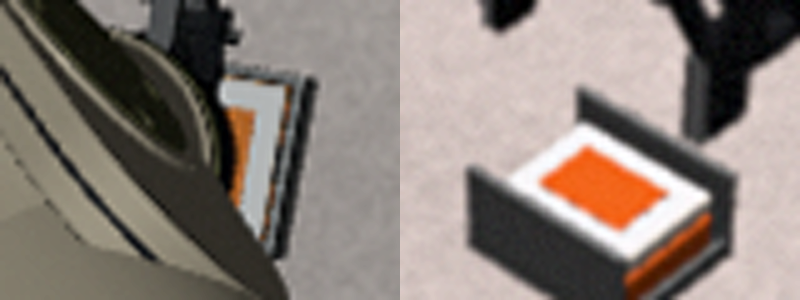

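```bash
python3 - <<'E'
from h import *
import pickle
c=pickle.load(open("cams.pkl","rb"))["scene"]
p=np.array([.5084,.1999,.0719]);y=np.array([.980,-.1975,0]);x=np.array([.1975,.98,0])
for dl in(0,.0065,.013):
  for s in(1,-1):
    print(dl,s,[((q-[300,116])*5+[400,0]).round().tolist() for q in proj(c,[p+s*y*w+x*e+[0,0,dl] for w in(.0425,.057) for e in(.011,-.011)])])
E
```

```text
0 1 [[716.0, 142.0], [674.0, 173.0], [748.0, 161.0], [707.0, 192.0]]
0 -1 [[534.0, 40.0], [492.0, 68.0], [505.0, 23.0], [463.0, 51.0]]
0.0065 1 [[717.0, 128.0], [675.0, 159.0], [749.0, 146.0], [708.0, 178.0]]
0.0065 -1 [[534.0, 25.0], [492.0, 54.0], [505.0, 9.0], [463.0, 37.0]]
0.013 1 [[717.0, 113.0], [676.0, 144.0], [750.0, 131.0], [709.0, 163.0]]
0.013 -1 [[534.0, 11.0], [492.0, 39.0], [504.0, -6.0], [462.0, 22.0]]
```

step_arm([
  [0,0,0,-15,0,0,0],
  [0,0,0,-30,0,0,0],
  [0,0,0,-42,0,0,0],
  [0,0,0,-50,0,0,0],
  [0,0,0,-56,0,0,0],
  [0,0,0,-61,0,0,0],
  [0,0,0,-61,0,0,0],
  [0,0,0,-61,0,0,0],
])

```text
clock: 3.6
position: [0.508, 0.2014, 0.0105]
ee_rot: [0.773, 0.634, 0.0, 0.0]
ft_force: [-0.3, -0.8, 0.8]
grip_width: 0.999
grasp_force: 0.0
```

step_arm([
  [0.1,0,0,0,0,0,0],
  [0.15,0,0,0,0,0,0],
  [0.2,0,0,0,0,0,0],
  [0.22,0,0,0,0,0,0],
  [0.24,0,0,0,0,0,0],
], grip_force=22)

```text
clock: 4.1
position: [0.5076, 0.2014, 0.0104]
ee_rot: [0.773, 0.634, -0.0, -0.0]
ft_force: [-2.2, 0.2, 2.0]
grip_width: 0.761
grasp_force: 0.8
```

step_arm([
  [0.27,0,0,0,0,0,0],
  [0.3,0,0,0,0,0,0],
  [0.4,0,0,0,0,0,0],
  [0.4,0,0,0,0,0,0],
  [0.4,0,0,0,0,0,0],
], grip_force=22)

```text
clock: 4.6
position: [0.5076, 0.2015, 0.0105]
ee_rot: [0.773, 0.634, -0.0, -0.0]
ft_force: [-3.5, -0.8, 5.5]
grip_width: 0.747
grasp_force: 24.4
```

step_arm([
  [0.4,0,0,2,0,0,0],
  [0.4,0,0,6,0,0,0],
  [0.4,0,0,12,0,0,0],
  [0.4,0,0,21,0,0,0],
  [0.4,0,0,32,0,0,0],
  [0.4,0,0,45,0,0,0],
  [0.4,0,0,56,0,0,0],
  [0.4,0,0,64,0,0,0],
  [0.4,0,0,68,0,0,0],
  [0.4,0,0,70,0,0,0],
])

```text
clock: 5.6
position: [0.5079, 0.2012, 0.0808]
ee_rot: [0.773, 0.634, 0.0, 0.0]
ft_force: [0.3, 0.0, -2.5]
grip_width: 0.745
grasp_force: 25.3
```

step_arm([
  [0.4,1,-4,0,0,0,0],
  [0.4,5,-15,0,0,0,0.02],
  [0.4,11,-36,0,0,0,0.05],
  [0.4,20,-63,0,0,0,0.08],
  [0.4,28,-90,0,0,0,0.11],
  [0.4,37,-118,0,0,0,0.14],
  [0.4,46,-145,0,0,0,0.17],
  [0.4,52,-166,0,0,0,0.19],
  [0.4,56,-177,0,0,0,0.197],
  [0.4,57,-181,0,0,0,0.197],
])

```text
clock: 6.6
position: [0.5649, 0.019, 0.0798]
ee_rot: [0.708, 0.706, -0.0, -0.0]
ft_force: [0.4, 1.0, -1.0]
grip_width: 0.743
grasp_force: 25.3
```

step_arm([
  [0.4,0,0,-3,0,0,0],
  [0.4,0,0,-10,0,0,0],
  [0.4,0,0,-20,0,0,0],
  [0.4,0,0,-32,0,0,0],
  [0.4,0,0,-44,0,0,0],
  [0.4,0,0,-54,0,0,0],
  [0.4,0,0,-61,0,0,0],
  [0.4,0,0,-65,0,0,0],
  [0.4,0,0,-66,0,0,0],
  [0.4,0,0,-66,0,0,0],
])

```text
clock: 7.6
position: [0.565, 0.0203, 0.0145]
ee_rot: [0.707, 0.707, 0.0, 0.0]
ft_force: [0.3, -0.5, -2.7]
grip_width: 0.743
grasp_force: 25.3
```

step_arm([
  [0.4,0,0,-1,0,0,0],
  [0.4,0,0,-2,0,0,0],
  [0.4,0,0,-3,0,0,0],
  [0.4,0,0,-3.5,0,0,0],
  [0.4,0,0,-4,0,0,0],
  [0.4,0,0,-4,0,0,0],
])

```text
clock: 8.2
position: [0.5648, 0.0203, 0.0103]
ee_rot: [0.707, 0.707, 0.0, -0.0]
ft_force: [-0.0, 0.1, -2.4]
grip_width: 0.74
grasp_force: 25.3
```

step_arm([
  [0.4,0,0,-0.4,0,0,0],
  [0.4,0,0,-0.4,0,0,0],
])

```text
clock: 8.4
position: [0.5648, 0.0203, 0.0099]
ee_rot: [0.707, 0.707, 0.0, 0.0]
ft_force: [0.0, 0.4, -2.8]
grip_width: 0.744
grasp_force: 25.3
```

step_arm([
  [0.4,0,0,-0.3,0,0,0],
  [0.4,0,0,-0.6,0,0,0],
])

```text
clock: 8.6
position: [0.5649, 0.0203, 0.0095]
ee_rot: [0.707, 0.707, -0.0, 0.0]
ft_force: [-1.5, 0.1, 4.0]
grip_width: 0.739
grasp_force: 25.9
```

step_arm([
  [0.4,0,0,-0.4,0,0,0],
  [0.4,0,0,-0.4,0,0,0],
])

```text
clock: 8.8
position: [0.5649, 0.0203, 0.0095]
ee_rot: [0.707, 0.707, -0.0, 0.0]
ft_force: [-3.6, -1.2, 6.7]
grip_width: 0.742
grasp_force: 26.3
```

step_arm([
  [0.24,0,0,0,0,0,0],
  [0.2,0,0,0,0,0,0],
  [0.12,0,0,0,0,0,0],
  [0.0,0,0,0,0,0,0],
  [0,0,0,0,0,0,0],
  [0,0,0,15,0,0,0],
  [0,0,0,40,0,0,0],
  [0,0,0,70,0,0,0],
  [0,0,0,70,0,0,0],
])

```text
clock: 9.7
position: [0.5674, 0.0209, 0.0839]
ee_rot: [0.707, 0.707, 0.002, 0.002]
ft_force: [1.5, -0.0, -0.2]
grip_width: 1.0
grasp_force: 0.0
```

```bash
python3 - <<'E'
from h import *
from workcell import manip
o=manip.get_obs();print(o["position"])
for n in("top","scene"):
    c=manip.camera(n);cv2.imwrite(f"pics/m_{n}.png",c["image"])
    u,v=proj(c,[[.565,.02,.03]])[0].astype(int);print(u,v)
    cv2.imwrite(f"pics/m_{n}_c.png",cv2.convertScaleAbs(cv2.resize(c["image"][v-30:v+30,u-40:u+40],(400,300),interpolation=cv2.INTER_CUBIC),alpha=1.6))
cv2.imwrite("pics/m.png",np.hstack([cv2.imread(f"pics/m_{n}_c.png") for n in("top","scene")]))
E
```

```text
[0.56740862 0.02087464 0.08389881]
305 240
313 233
```

View pics/m.png

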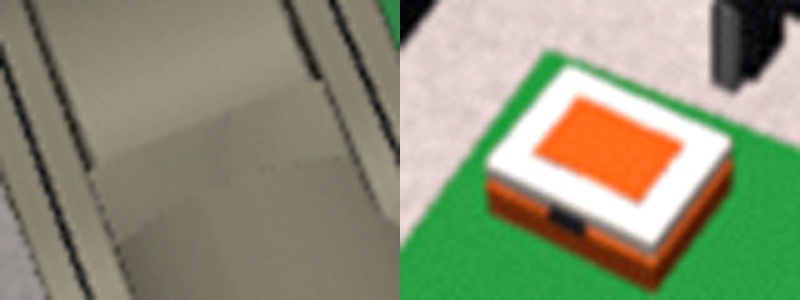

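```bash
python3 - <<'E'
from h import *
from workcell import manip
import pickle
print(manip.get_obs()["joint_pos"].round(2))
d=pickle.load(open("cams.pkl","rb"))
def label(I,u,v,w,h,test):
    J=cv2.resize(I[v:v+h,u:u+w],None,fx=8,fy=8,interpolation=cv2.INTER_CUBIC).astype(int)
    m=test(J).astype(np.uint8)
    n,l,s,ce=cv2.connectedComponentsWithStats(m);k=l[h*4,w*4]
    ys,xs=np.nonzero(l==k);q=(np.c_[xs,ys]+.5)/8-.5+[u,v];return q
def rep(t,q,c,z):
    g=ray(c,q,z)*1000;(x,y),(a,b),an=cv2.minAreaRect(g.astype(np.float32));print(t,g.mean(0).round(1),np.round([x,y,a,b,an],1))
s=cv2.imread("pics/m_scene.png")
org=lambda J:(J[...,2]-J[...,0]>80)&(J[...,2]>110)
rep("mat S",label(s,303,222,24,22,org),d["scene"],.031)
rep("tray S",label(d["scene"]["image"],330,142,24,22,org),d["scene"],.032)
org2=lambda J:(J[...,2]-J[...,0]>40)
rep("tray T",label(d["top"]["image"],207,260,24,22,org2),d["top"],.032)
for t in(55,70): rep("rack T",label(d["top"]["image"],427,271,26,24,lambda J:J.max(2)<t),d["top"],.062)
for t in(60,90): rep("rack S",label(d["scene"]["image"],136,304,32,32,lambda J:J.max(2)<t),d["scene"],.062)
E
```

```text
[ 0.46  0.43 -0.7   1.76  0.31  1.06 -0.35]
mat S [565.4  21.1] [5.651e+02 2.140e+01 3.980e+01 2.730e+01 1.000e-01]
tray S [507.2 202.2] [506.7 202.3  26.9  39.1  79.2]
tray T [508.6 201.1] [508.4 201.2  28.5  40.5  78.5]
rack T [ 474.5 -239.8] [ 474.5 -239.8   27.7   40.1    5.3]
rack T [ 474.6 -239.7] [ 474.6 -239.6   28.6   41.     5.7]
rack S [ 474. -239.] [ 473.9 -238.9   27.3   39.1    5.1]
rack S [ 474.  -238.9] [ 473.9 -238.7   28.5   40.3    5.3]
```

step_arm([
  [0,0,0,0,0,0,1.571],
  [0,0,0,0,0,0,1.571],
  [0,0,0,0,0,0,1.571],
  [0,0,0,0,0,0,1.571],
  [0,0,0,0,0,0,1.571],
  [0,0,0,0,0,0,1.571],
  [0,0,0,0,0,0,1.571],
  [0,0,0,0,0,0,1.571],
  [0,0,0,0,0,0,1.571],
  [0,0,0,0,0,0,1.571],
])

```text
clock: 10.8
position: [0.5642, 0.0202, 0.0782]
ee_rot: [0.032, 0.999, 0.0, -0.001]
ft_force: [-0.7, 0.8, -0.1]
grip_width: 0.999
grasp_force: 0.0
```

step_arm([
  [0,0,0,0,0,0,0.1],
  [0,0,0,0,0,0,0],
  [0,0,0,0,0,0,0],
])

```text
clock: 11.1
position: [0.5643, 0.0202, 0.0783]
ee_rot: [0.036, 0.999, 0.0, -0.001]
ft_force: [1.2, -0.3, 0.1]
grip_width: 1.002
grasp_force: 0.0
```

step_arm([
  [0,0,0,-15,0,0,0.072],
  [0,0,0,-32,0,0,0.072],
  [0,0,0,-47,0,0,0.072],
  [0,0,0,-58,0,0,0.072],
  [0,0,0,-65,0,0,0.072],
  [0,0,0,-69,0,0,0.072],
  [0,0,0,-69,0,0,0.072],
  [0,0,0,-69,0,0,0.072],
])

```text
clock: 11.9
position: [0.5651, 0.0204, 0.0104]
ee_rot: [-0.001, 1.0, 0.0, 0.0]
ft_force: [-1.0, -0.4, 0.9]
grip_width: 1.004
grasp_force: 0.0
```

step_arm([
  [0.2,0,0,0,0,0,0],
  [0.3,0,0,0,0,0,0],
  [0.36,0,0,0,0,0,0],
  [0.38,0,0,0,0,0,0],
  [0.4,0,0,0,0,0,0],
  [0.42,0,0,0,0,0,0],
])

```text
clock: 12.5
position: [0.5649, 0.0204, 0.0101]
ee_rot: [-0.001, 1.0, 0.0, 0.0]
ft_force: [-0.6, 0.6, 2.4]
grip_width: 0.584
grasp_force: 12.2
```

step_arm([
  [0.44,0,0,0,0,0,0],
  [0.48,0,0,0,0,0,0],
  [0.55,0,0,0,0,0,0],
  [0.55,0,0,0,0,0,0],
  [0.55,0,0,0,0,0,0],
])

```text
clock: 13.0
position: [0.5649, 0.0204, 0.0101]
ee_rot: [-0.001, 1.0, 0.0, 0.0]
ft_force: [-2.2, -0.1, 4.8]
grip_width: 0.58
grasp_force: 23.0
```

step_arm([
  [0.55,0,0,2,0,0,0],
  [0.55,0,0,8,0,0,0],
  [0.55,0,0,18,0,0,0],
  [0.55,0,0,34,0,0,0],
  [0.55,0,0,54,0,0,0],
  [0.55,0,0,76,0,0,0],
  [0.55,0,0,98,0,0,0],
  [0.55,0,0,118,0,0,0],
  [0.55,0,0,132,0,0,0],
  [0.55,0,0,140,0,0,0],
])

```text
clock: 14.0
position: [0.5653, 0.0204, 0.1518]
ee_rot: [-0.001, 1.0, -0.0, 0.001]
ft_force: [0.9, 0.2, -2.8]
grip_width: 0.578
grasp_force: 23.7
```

step_arm([
  [0.55,-1,-3,0,0,0,-0.03],
  [0.55,-4,-10,0,0,0,-0.09],
  [0.55,-8,-23,0,0,0,-0.17],
  [0.55,-14,-40,0,0,0,-0.26],
  [0.55,-20,-57,0,0,0,-0.35],
  [0.55,-26,-74,0,0,0,-0.44],
  [0.55,-32,-91,0,0,0,-0.53],
  [0.55,-38,-109,0,0,0,-0.62],
  [0.55,-44,-126,0,0,0,-0.71],
  [0.55,-50,-143,0,0,0,-0.8],
])

```text
clock: 15.0
position: [0.5138, -0.1236, 0.149]
ee_rot: [0.391, 0.92, -0.0, -0.001]
ft_force: [-0.1, 0.6, -2.0]
grip_width: 0.576
grasp_force: 23.6
```

step_arm([
  [0.55,-6,-18,0,0,0,-0.09],
  [0.55,-12,-35,0,0,0,-0.18],
  [0.55,-18,-52,0,0,0,-0.27],
  [0.55,-24,-69,0,0,0,-0.36],
  [0.55,-30,-86,0,0,0,-0.45],
  [0.55,-35,-100,0,0,0,-0.54],
  [0.55,-39,-110,0,0,0,-0.61],
  [0.55,-40.7,-115,0,0,0,-0.66],
  [0.55,-40.7,-116.7,0,0,0,-0.68],
  [0.55,-40.7,-116.7,0,0,0,-0.68],
])

```text
clock: 16.0
position: [0.4737, -0.2394, 0.1493]
ee_rot: [0.674, 0.739, -0.0, -0.0]
ft_force: [-0.3, 0.3, -2.3]
grip_width: 0.578
grasp_force: 23.6
```

step_arm([
  [0.55,0,0,0,0,0,0],
  [0.55,0,0,0,0,0,0],
])

```text
clock: 16.2
position: [0.4742, -0.2389, 0.1498]
ee_rot: [0.673, 0.739, 0.0, -0.0]
ft_force: [0.6, -1.0, -1.8]
grip_width: 0.578
grasp_force: 23.6
```

step_arm([
  [0.55,0,0,-3,0,0,0],
  [0.55,0,0,-10,0,0,0],
  [0.55,0,0,-20,0,0,0],
  [0.55,0,0,-29,0,0,0],
  [0.55,0,0,-36,0,0,0],
  [0.55,0,0,-40,0,0,0],
  [0.55,0,0,-40,0,0,0],
])

```text
clock: 16.9
position: [0.4738, -0.2392, 0.1092]
ee_rot: [0.674, 0.739, 0.0, -0.001]
ft_force: [-0.2, 0.0, -2.6]
grip_width: 0.576
grasp_force: 23.6
```

```bash
python3 - <<'E'
from h import *
from workcell import manip
o=[]
for n in("top","scene"):
    c=manip.camera(n);u,v=proj(c,[[.474,-.239,.085]])[0].astype(int);print(u,v)
    cv2.imwrite(f"pics/r_{n}.png",c["image"])
    o.append(cv2.convertScaleAbs(cv2.resize(c["image"][v-45:v+45,u-60:u+60],(400,300),interpolation=cv2.INTER_CUBIC),alpha=1.6))
cv2.imwrite("pics/r.png",np.hstack(o))
E
```

```text
442 283
146 311
```

View pics/r.png

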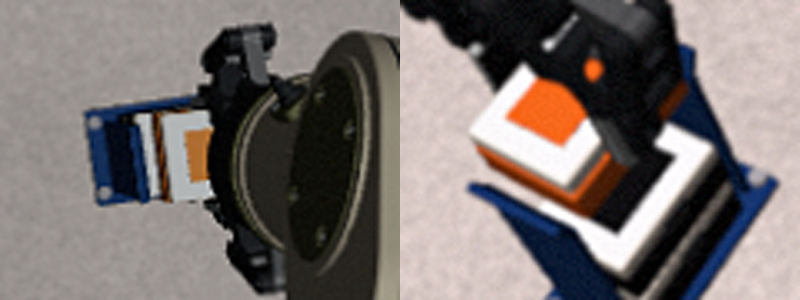

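step_arm([
  [0.55,0,0,-3,0,0,0],
  [0.55,0,0,-9,0,0,0],
  [0.55,0,0,-16,0,0,0],
  [0.55,0,0,-23,0,0,0],
  [0.55,0,0,-29,0,0,0],
  [0.55,0,0,-33,0,0,0],
  [0.55,0,0,-35,0,0,0],
  [0.55,0,0,-36,0,0,0],
  [0.55,0,0,-36,0,0,0],
])

```text
clock: 17.9
position: [0.4742, -0.2394, 0.074]
ee_rot: [0.674, 0.739, 0.0, 0.0]
ft_force: [-0.6, 0.4, -1.9]
grip_width: 0.579
grasp_force: 23.6
```

step_arm([
  [0.55,0,0,-0.6,0,0,0],
  [0.55,0,0,-1.2,0,0,0],
  [0.55,0,0,-1.8,0,0,0],
  [0.55,0,0,-2.4,0,0,0],
  [0.55,0,0,-2.4,0,0,0],
])

```text
clock: 18.4
position: [0.4741, -0.2394, 0.0715]
ee_rot: [0.674, 0.739, 0.0, -0.0]
ft_force: [-0.0, 0.2, -2.3]
grip_width: 0.581
grasp_force: 23.6
```

step_arm([
  [0.55,0,0,-0.4,0,0,0],
  [0.55,0,0,-0.8,0,0,0],
  [0.55,0,0,-0.8,0,0,0],
])

```text
clock: 18.7
position: [0.4741, -0.2394, 0.0707]
ee_rot: [0.674, 0.739, 0.0, -0.0]
ft_force: [0.4, -0.2, -1.9]
grip_width: 0.573
grasp_force: 23.6
```

step_arm([
  [0.55,0,0,-0.4,0,0,0],
  [0.55,0,0,-0.7,0,0,0],
  [0.55,0,0,-0.7,0,0,0],
])

```text
clock: 19.0
position: [0.4741, -0.2394, 0.07]
ee_rot: [0.674, 0.739, 0.0, -0.0]
ft_force: [0.0, 0.3, -1.8]
grip_width: 0.581
grasp_force: 23.6
```

step_arm([
  [0.55,0,0,-0.3,0,0,0],
  [0.55,0,0,-0.6,0,0,0],
  [0.55,0,0,-0.6,0,0,0],
])

```text
clock: 19.3
position: [0.4741, -0.2394, 0.0694]
ee_rot: [0.674, 0.739, 0.0, -0.0]
ft_force: [0.0, -0.1, -2.0]
grip_width: 0.583
grasp_force: 23.6
```

step_arm([
  [0.55,0,0,-0.3,0,0,0],
  [0.55,0,0,-0.5,0,0,0],
  [0.55,0,0,-0.5,0,0,0],
])

```text
clock: 19.6
position: [0.4742, -0.2394, 0.0692]
ee_rot: [0.674, 0.739, -0.0, 0.0]
ft_force: [-1.5, 1.3, 0.8]
grip_width: 0.582
grasp_force: 24.1
```

step_arm([
  [0.55,0,0,-0.2,0,0,0],
  [0.55,0,0,-0.3,0,0,0],
])

```text
clock: 19.8
position: [0.4742, -0.2395, 0.0691]
ee_rot: [0.674, 0.739, -0.0, 0.0]
ft_force: [-3.4, 2.1, 8.0]
grip_width: 0.577
grasp_force: 24.7
```

Contact at the expected height; release and retreat upward.

step_arm([
  [0.4,0,0,0,0,0,0],
  [0.36,0,0,0,0,0,0],
  [0.25,0,0,0,0,0,0],
  [0.1,0,0,0,0,0,0],
  [0,0,0,0,0,0,0],
  [0,0,0,0,0,0,0],
])

```text
clock: 20.4
position: [0.4742, -0.2394, 0.0686]
ee_rot: [0.674, 0.739, 0.0, 0.0]
ft_force: [0.1, -0.0, -0.9]
grip_width: 1.0
grasp_force: 0.0
```

step_arm([
  [0,0,0,10,0,0,0],
  [0,0,0,30,0,0,0],
  [0,0,0,60,0,0,0],
  [0,0,0,100,0,0,0],
  [0,0,0,150,0,0,0],
  [0,0,0,150,0,0,0],
  [0,0,-50,150,0,0,0],
  [0,0,-100,150,0,0,0],
  [0,0,-150,150,0,0,0],
  [0,0,-200,150,0,0,0],
])

```text
clock: 21.4
position: [0.4739, -0.4415, 0.2194]
ee_rot: [0.674, 0.739, -0.0, 0.001]
ft_force: [1.6, 0.9, 0.7]
grip_width: 1.001
grasp_force: 0.0
```

step_arm([
  [0,-50,-50,0,0,0,0],
  [0,-100,-100,0,0,0,0],
  [0,-100,-100,0,0,0,0],
  [0,-100,-100,0,0,0,0],
])

```text
clock: 21.8
position: [0.3674, -0.5452, 0.2185]
ee_rot: [0.678, 0.735, -0.002, -0.0]
ft_force: [0.1, 0.4, -0.2]
grip_width: 0.999
grasp_force: 0.0
```

```bash
python3 - <<'E'
from h import *
from workcell import manip
o=[]
for n in("top","scene"):
    c=manip.camera(n);u,v=proj(c,[[.474,-.239,.085]])[0].astype(int)
    u0,v0=u-12,v-12;J=cv2.resize(c["image"][v0:v0+24,u0:u0+24],None,fx=8,fy=8,interpolation=cv2.INTER_CUBIC).astype(int)
    m=(J[...,2]-J[...,0]>40 if n=="top" else J[...,2]-J[...,0]>80).astype(np.uint8)
    k,l,s,_=cv2.connectedComponentsWithStats(m);ys,xs=np.nonzero(l==l[96,96])
    g=ray(c,(np.c_[xs,ys]+.5)/8-.5+[u0,v0],.09)*1000
    print(n,g.mean(0),cv2.minAreaRect(g.astype(np.float32)))
    o.append(cv2.convertScaleAbs(cv2.resize(c["image"][v-45:v+45,u-60:u+60],(400,300),interpolation=cv2.INTER_CUBIC),alpha=1.6))
cv2.imwrite("pics/f.png",np.hstack(o))
E
```

```text
top [ 475.79533149 -239.74403336] ((475.823974609375, -240.1201171875), (28.295854568481445, 40.45414352416992), 5.185169219970703)
scene [ 475.25117256 -239.64664351] ((474.99658203125, -238.8336944580078), (27.498226165771484, 39.365943908691406), 5.47361421585083)
```

View pics/f.png

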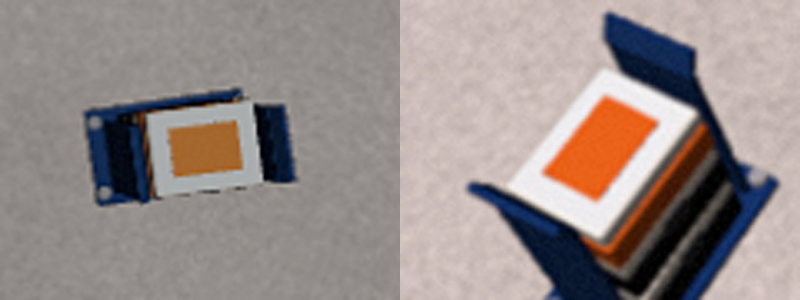

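The case sits squarely on the column: its label centre is at about (475, -240) mm, within about 1 mm of the black case's (474, -239). I'm handing in.

```bash
python3 -c "
from workcell import manip
print(manip.hand_in())"
```

```text
the job is handed in; nothing more can be done
None
```

I set the orange case down on the mat, changed grip, placed it on the column within about 1 mm of square (by camera), and handed the job in at about 22 s; the hand-in returned no verdict.

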